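# Bring the casting flask over the wax ring

## Robot

A 7-joint arm with a two-finger parallel gripper is mounted at the origin on the work surface. World frame = base frame: x ahead of the robot, y to its left, z up, the work surface at z = 0. Lengths are in mm, angles in rad, forces in N, time in s.
With the tool pointing down it reaches from about 400 to 900 mm from the base axis. Payload 5.5 kg.
Tool frame: the origin (TCP) lies at the very end of the fingers, on their centre line; the grasp point (between the pads) lies manip.grasp_offset behind it (manip.grasp_offset is the distance from the TCP to the grasp point, in mm); z points along the fingers, y is the line along which they close (so a half turn about z gives the same grasp; the last joint's range is limited). The gripper opens to 92 mm and grips with 3 to 60 N. Pads are 19 mm wide; open, the fingers measure 130 mm over their backs; the gripper's body (75 mm by 190 mm) begins 47 mm behind the grasp point.
Start: joints at [-0.969, 0.501, -0.427, 1.55, 0.221, 1.138, -0.21], TCP at [215.993, 613.063, 226.729] pointing down, gripper open.
Joint ranges: [-2.88, 2.88], [-0.31, 2.03], [-1.54, 1.56], [0.2, 2.42], [-1.41, 4.55], [0.19, 2.02], [-2.57, 2.57]. Speed limits (rad/s): [2.57, 2.57, 3.14, 3.14, 3.14, 3.14, 3.14].

## Interface

Orientations are given as a unit quaternion [w, x, y, z].
In Python, from station import manip gives the robot as it stands. The module is installed in compiled form; this text tells all that it offers. Calls block until the motion is done:
- manip.move_to(position, orientation): joint-space move of the TCP to a pose.
- manip.line_to(position, attitude=None, feed=150, contact_N=None): straight line of the TCP; attitude=None keeps the orientation; feed is the mean speed in mm/s. With contact_N (N) it stops when the force on the tool has changed by that much, and returns True; else False.
- manip.goto_joints(angles): joint-space move.
- manip.let_go() and manip.clamp(): open the fingers fully, or close them until they stop; the grip force is fixed at half the most.
- manip.sleep(seconds).
- manip.solve_ik(position, orientation): joint angles nearest the present ones, or None.
- manip.get_image(name): name is "side" or "top"; returns a dict with "color" (400x640x3 uint8, red, green, blue), "camera_matrix" (3x3 intrinsics, pixels), "eye" and "attitude" of the camera in the world. Camera axes: x right, y down, z forward; pixel columns grow to the right and rows downward; lengths in mm; the calibration is good to about 2 mm. A picture is of the moment at which its call begins. There is no depth.
A pose or a line that the arm cannot do raises manip.PlanningError and nothing moves.
- manip.hand_in(): hands the job in; it is judged then, once.
Trained networks look in a picture, given as the dict that the camera call returned (one of the last four; its "shot" number tells which), for a name from the list of things; names that differ only in an ending like _2 or _b are one class to them, and where a whole thing is asked for, a point or a joint stands for the part that bears it (a point fixed in the world has none). Each returns a list of dicts, best first, with "p" (0 to 1); they miss things now and then, are a little off and sometimes report something else, mostly with a low value. They report only what shows in the picture. A call takes as long as a camera call.
- manip.boxes_of(picture, query): "bbox" ([left, top, right, bottom] in pixels, round what is visible of it).
Readings, each from a call of its own:
- manip.current_time(): time.
- manip.current_qpos(): joint angles.
- manip.current_dq(): joint speeds.
- manip.current_effort(): joint torques, N m.
- manip.current_tool_pos(): TCP position.
- manip.current_tcp_rot(): TCP orientation.
- manip.current_ft_force(): force on the tool from outside, world axes, zero at the start.
- manip.current_ft_torque(): the same for the moment, N m.
- manip.current_width(): opening from 0.0 (shut) to 1.0 (fully open).
- manip.current_grip_force(): force on a finger pad.
Only numpy, scipy, OpenCV 4.12 (cv2) and the standard library are available. Lean on these libraries where they do the work, as an engineer would, in place of code of your own. Each camera call takes 0.05 s, during which the arm holds its last target. There are 200 camera calls.

## Task

Lift the upturned glass off the wax ring and set it down, still upside down, over the wooden drying peg, without letting it drop. Then take the larger of the two open steel tubes, carry it over the tool rack and finish still holding it in the gripper, upright and centred, hovering about one centimetre above the top of the wax ring so that I can check the fit before it is lowered. Do not touch the wax, do not bump the tool rack and leave everything else where it is.

Things in the scene. Friction and masses are not known exactly. Their poses are not given: they have to be found in the camera images.
- glass: Upturned clear drinking glass, loose, mouth down: 62 mm outer diameter, 90 mm tall, wall 3 mm, closed end (top, 8 mm thick) narrowing to 56 mm over the last 12 mm. 110 to 220 g. It starts standing over the wax ring, on the rubber base. Origin: centre of its mouth, that is of its lower rim; z points up to the closed end.
- base: Fixed grey rubber disc, 84 mm diameter, 14 mm tall, that carries the wax ring. Origin: centre of its underside, on the table; z up.
- wax: The fragile blue wax finger ring (25 mm outer diameter, 6 mm thick), standing on edge on a 22 mm stem of 6 to 14 mm diameter in the centre of the rubber base, hidden under the glass at first. Fixed to the base. Same origin and axes as the base; the ring's plane is its x-z plane. The wax stands 44 mm above the base, its top 58 mm above the table.
- wax_top (a point): The topmost point of the wax ring, on its vertical centre line, 58 mm above the table.
- peg_foot (a point): Point on the axis of the fixed drying peg, on the upper face of its round foot, 10 mm above the table. The foot is a wooden disc of 80 mm diameter; the peg is a wooden dowel of 16 mm diameter that rises 60 mm above this point, to a tapered tip. The glass goes over it and its rim rests on the foot.
- flask: The larger of two steel tubes (a casting flask), loose, standing on end, open at both ends: 52 mm outer diameter, 45 mm bore, 70 mm tall. 150 to 310 g. Origin: centre of its lower end; z up its axis.
- small_flask: The smaller steel tube, loose, standing on end: 38 mm outer diameter, 55 mm tall. It may stand nearer to or farther from the robot than the larger one. Upright axis z. Origin: centre of its underside, on the table. Leave it where it stands.
- rack: Fixed tool rack between the steel tubes and the peg: a wooden block 240 mm long (along its x), 40 mm wide, 60 mm tall, with eight upright tools whose ends reach up to 125 mm above the table. Origin: centre of its underside. Carry things clear above it.
- brush_jar: Glass jar, 60 mm diameter, 75 mm tall, holding four brushes that reach 165 mm above the table. Upright axis z. Origin: centre of its underside, on the table. Leave it where it stands.
- clamp: Wooden ring clamp with a steel band, lying along its y: 124 x 34 x 26 mm. Upright axis z. Origin: centre of its underside, on the table. Leave it where it stands.
- blank: Blue wax cylinder standing on end, 36 mm diameter, 50 mm tall. Upright axis z. Origin: centre of its underside, on the table. Leave it where it stands.
- bracelet: Dark steel bracelet lying flat, 68 mm diameter, 11 mm tall. Upright axis z. Origin: centre of its underside, on the table. Leave it where it stands.

How it is judged:
By the outcome, as a careful person would: the job done as asked, in the order asked, and still so for the second after the job is handed in, while the arm keeps its last pose, push and grip.
It also fails if it takes over 72 s, if anything falls off the work surface, if the arm or the gripper's body presses on something with over 40 N, if the wrist force passes 120 N, or if a joint passes its speed limit or range.

## Working session

There is one attempt and no reset: what is moved stays moved. The work goes in short steps, each a Python script; the robot and the scene stay as the last script left them, time stands still between calls to the robot, and variables do not carry over. Pictures are saved under pics/ and viewed, at most 12 in all, crops included, and the job is handed in when it is done.

```bash
mkdir -p pics; python3 - <<'E'
from station import manip as m
import cv2,numpy as np
for n in("top","side"):
    p=m.get_image(n); cv2.imwrite(f"pics/{n}0.png",p["color"][:,:,::-1])
    print(n,p["camera_matrix"].tolist() if hasattr(p["camera_matrix"],'tolist') else p["camera_matrix"],p["eye"],p["attitude"])
    for q in "glass base wax wax_top peg_foot flask small_flask rack brush_jar clamp blank bracelet".split():
        try: print(q,[(round(d["p"],2),[round(float(v),1) for v in d["bbox"]]) for d in m.boxes_of(p,q)[:3]])
        except Exception as e: print(q,e)
print(m.grasp_offset,m.current_tcp_rot(),m.current_time(),m.current_tool_pos())
E
```

```text
top [[455.2005568757812, 0.0, 320.8797862585953], [0.0, 455.2005568757812, 199.32532818133907], [0.0, 0.0, 1.0]] [ 441.61577312   30.70863782 1092.59922239] [ 0.02265995 -0.70327729  0.709245   -0.04311742]
glass [(0.77, [211.4, 205.7, 245.7, 237.1]), (0.5, [214.9, 285.6, 233.6, 300.4])]
base [(0.69, [218.4, 205.7, 247.8, 236.8])]
wax [(0.44, [266.3, 216.5, 304.9, 252.2])]
wax_top []
peg_foot [(0.9, [267.1, 217.0, 300.4, 248.7])]
flask [(0.87, [410.6, 215.5, 438.7, 237.6])]
small_flask []
rack [(0.71, [332.4, 138.6, 354.9, 244.0])]
brush_jar [(0.87, [256.0, 102.4, 288.2, 137.9])]
clamp [(0.95, [306.0, 106.5, 364.8, 126.6])]
blank [(0.61, [218.3, 282.7, 234.5, 301.6])]
bracelet [(0.72, [170.2, 117.4, 197.6, 143.7])]
side [[410.03148156721505, 0.0, 322.63436722840504], [0.0, 410.03148156721505, 193.03952573693635], [0.0, 0.0, 1.0]] [ 202.10512511 -589.62305852  580.3524822 ] [-0.44486039  0.85559585 -0.23854109  0.11468707]
glass [(0.91, [243.9, 147.3, 272.4, 195.0])]
base [(0.8, [243.6, 181.6, 276.2, 200.2])]
wax []
wax_top [(0.5, [350.1, 118.5, 376.2, 189.2])]
peg_foot [(0.75, [248.7, 198.9, 288.3, 231.6])]
flask [(0.92, [346.1, 286.9, 379.2, 336.1])]
small_flask [(0.91, [417.7, 261.1, 443.6, 293.2])]
rack [(0.8, [281.2, 184.2, 394.5, 269.3])]
brush_jar [(0.82, [353.4, 116.8, 377.3, 186.9])]
clamp [(0.78, [389.1, 186.3, 426.5, 228.9])]
blank [(0.65, [184.2, 187.4, 204.7, 215.8])]
bracelet [(0.77, [303.5, 139.7, 325.2, 154.7])]
18.8 [-3.41138790e-05  1.68581042e-01  9.85687796e-01  2.29484360e-05] 1.3 [215.96676682 613.07486656 226.73789358]
```

View pics/top0.png

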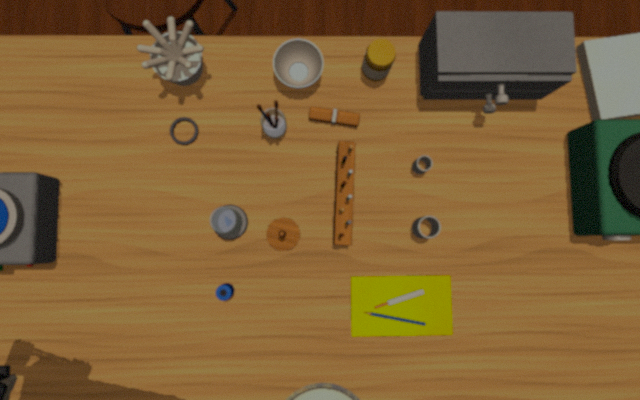

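View pics/side0.png

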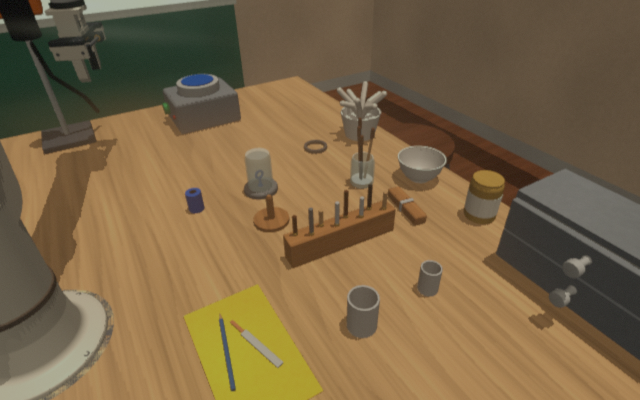

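```bash
cat > h.py <<'E'
import numpy as np,cv2
from scipy.optimize import least_squares
from scipy.spatial.transform import Rotation as R
def rot(q): return R.from_quat([q[1],q[2],q[3],q[0]]).as_matrix()
def proj(p,X):
    c=(np.atleast_2d(X)-p["eye"])@rot(p["attitude"]); uv=c@np.array(p["camera_matrix"]).T
    return uv[:,:2]/uv[:,2:]
T=np.linspace(0,2*np.pi,60)
def ring(x,y,z,d): return np.c_[x+d/2*np.cos(T),y+d/2*np.sin(T),0*T+z]
def cyl(x,y,z0,z1,d,d1=None): return np.r_[ring(x,y,z0,d),ring(x,y,z1,d1 or d)]
def bb(uv): return np.r_[uv.min(0),uv.max(0)]
S=dict(glass=(14,104,62,56),base=(0,14,84,84),peg_foot=(0,10,80,80),flask=(0,70,52,52),small_flask=(0,55,38,38),blank=(0,50,36,36))
def fit(obs,dim,g):   # obs: [(pic,bbox)]
    f=lambda v:np.concatenate([bb(proj(p,cyl(*v,*dim)))-b for p,b in obs])
    r=least_squares(f,g,loss="soft_l1"); return r.x,r.fun
def ray(p,u,z):
    d=rot(p["attitude"])@np.linalg.solve(p["camera_matrix"],[*u,1]); return p["eye"]+d*(z-p["eye"][2])/d[2]
def crop(img,b,k=5):
    return cv2.resize(img[b[1]:b[3],b[0]:b[2]],None,fx=k,fy=k,interpolation=cv2.INTER_CUBIC)
def draw(im,p,b,k,x,y,rings,col):
    for z,d in rings:
        uv=((proj(p,ring(x,y,z,d))-[b[0],b[1]]+.5)*k-.5)
        cv2.polylines(im,[np.round(uv).astype(int)],True,col,1,cv2.LINE_AA)
E
python3 - <<'E'
from station import manip as m
from h import *
t=m.get_image("top");s=m.get_image("side")
import pickle; pickle.dump((t,s),open("p0.pkl","wb"))
D={}
for n,pix,z in(("glass",(228,222),0),("base",(229,222),0),("peg_foot",(283,234),10),("flask",(428,228),0),("small_flask",(423,165),0)):
    obs=[(p,d[0]["bbox"]) for p in(t,s) for d in [m.boxes_of(p,n)] if d and d[0]["p"]>.5]
    g=ray(t,pix,z)[:2]; v,f=fit(obs,S[n],g); D[n]=v
    print(n,g.round(1),v.round(1),np.hypot(*v).round(),f.round(1))
k=5
tiles=[]
for p,b in((t,(200,190,310,260)),(s,(235,140,345,240)),(t,(395,190,475,250)),(s,(330,275,400,345))):
    im=crop(p["color"],b,k)[:,:,::-1].copy(); im=cv2.convertScaleAbs(im,alpha=1.3)
    for n,c in(("base",(0,255,0)),("glass",(0,0,255)),("peg_foot",(255,255,0)),("flask",(255,0,255))):
        z0,z1,d0,d1=S[n]; draw(im,p,b,k,*D[n],[(z0,d0),(z1,d1)],c)
    tiles.append(im)
a=np.zeros((600,800,3),np.uint8)
def put(a,t,x,y): 
    h,w=t.shape[:2]; h=min(h,a.shape[0]-y);w=min(w,a.shape[1]-x); a[y:y+h,x:x+w]=t[:h,:w]
cv2.imwrite("pics/z1.png",np.vstack([tiles[0],tiles[1]])[:850]) 
h=lambda t,s:cv2.resize(t,None,fx=s,fy=s,interpolation=cv2.INTER_AREA)
put(a,h(tiles[0],.8),0,0);put(a,h(tiles[1],.7),0,285);put(a,h(tiles[2],.85),450,0);put(a,h(tiles[3],.9),450,280)
cv2.imwrite("pics/z1.png",a)
E
```

```text
glass [490.7 220.8] [487.3 213.4] 532.0 [-1.9 -0.1  2.7 -0. ]
base [490.7 218.5] [488.6 215.4] 534.0 [-3.9 -1.2  3.1  2.6 -0.8 -5.9  1.4  1. ]
peg_foot [460.8  89.4] [459.8  88.3] 468.0 [ 0.   0.5  0.1 -0.5  1.1 12.7 -1.4 -2.8]
flask [ 472.1 -259.4] [ 473.1 -239.4] 530.0 [ -2.   -2.3  -3.   -0.2  62.3  99.4 -15.5  69.2]
small_flask [ 626. -252.] [ 619.1 -242.6] 665.0 [-0.1  0.4 -0.2 -2.1 -0.7 -0.4  0.4  1.4]
```

View pics/z1.png

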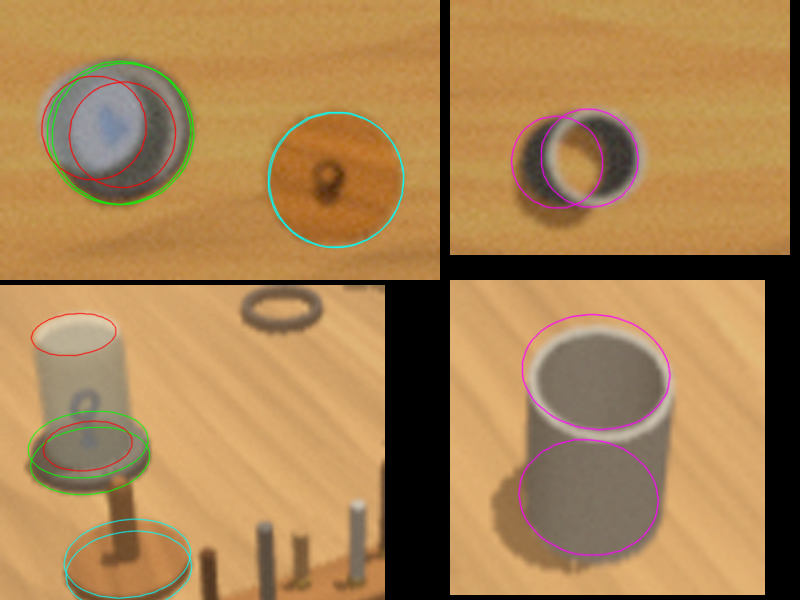

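```bash
cat >> h.py <<'E'
def shape(n,x,y,z=0):
    if n=="glass": return np.r_[ring(x,y,14+z,62),ring(x,y,92+z,62),ring(x,y,104+z,56)]
    a,b,c,d=S[n]; return cyl(x,y,a+z,b+z,c,d)
def contour(P,N=160):
    h=cv2.convexHull(P.astype(np.float32))[:,0]; h=np.r_[h,h[:1]]
    s=np.r_[0,np.cumsum(np.hypot(*np.diff(h,axis=0).T))]; q=np.linspace(0,s[-1],N,endpoint=False)
    c=np.c_[np.interp(q,s,h[:,0]),np.interp(q,s,h[:,1])]; t=np.roll(c,-1,0)-np.roll(c,1,0)
    return c,np.c_[t[:,1],-t[:,0]]/np.linalg.norm(t,axis=1)[:,None]
def edgefit(p,P,g,half=14,step=1.0):
    """grid search of (x,y): mean |normal gradient| along the silhouette of P(x,y)"""
    L=cv2.GaussianBlur(p["color"].astype(np.float32),(0,0),.8)
    best=None; sc={}
    for dx in np.arange(-half,half+.1,step):
        for dy in np.arange(-half,half+.1,step):
            c,n=contour(proj(p,P(g[0]+dx,g[1]+dy)))
            smp=lambda q:cv2.remap(L,q[:,None].astype(np.float32),None,cv2.INTER_LINEAR)[:,0]
            e=np.minimum(np.linalg.norm(smp(c+n)-smp(c-n),axis=1),60).mean()
            if best is None or e>best[0]: best=(e,g[0]+dx,g[1]+dy)
    return best
E
python3 - <<'E'
from h import *; import pickle
t,s=pickle.load(open("p0.pkl","rb"))
G=dict(glass=(488,215),base=(488,215),peg_foot=(460,88),flask=(472,-239),small_flask=(620,-243))
D={}
for n in G:
    for c,p in(("t",t),("s",s)):
        b=edgefit(p,lambda x,y:shape(n,x,y),G[n]); D[n,c]=b[1:]; print(n,c,np.round(b,1))
def tile(p,b,k,c):
    im=cv2.convertScaleAbs(crop(p["color"],b,k)[:,:,::-1],alpha=1.3)
    for (n,cc),v in D.items():
        if cc==c and n!="small_flask":
            q=(contour(proj(p,shape(n,*v)))[0]-[b[0],b[1]]+.5)*k-.5
            cv2.polylines(im,[np.round(q).astype(int)],True,dict(glass=(0,0,255),base=(0,255,0),peg_foot=(255,255,0),flask=(255,0,255))[n],1,cv2.LINE_AA)
    return im
a=np.zeros((600,800,3),np.uint8)
for (p,b,c),(x,y) in zip(((t,(205,195,305,257),"t"),(s,(238,142,318,237),"s"),(t,(400,205,460,255),"t"),(s,(338,280,395,340),"s")),((0,0),(0,250),(420,0),(420,250))):
    im=tile(p,b,4 if y==0 or x==0 else 5,c); h,w=min(im.shape[0],600-y),min(im.shape[1],800-x); a[y:y+h,x:x+w]=im[:h,:w]
cv2.imwrite("pics/z2.png",a)
E
```

```text
glass t [ 30.7 480.  207. ]
glass s [ 24.3 490.  215. ]
base t [ 39.5 490.  216. ]
base s [ 38.9 489.  213. ]
peg_foot t [ 22.6 461.   90. ]
peg_foot s [ 41.1 459.   88. ]
flask t [  39.2  472.  -241. ]
flask s [  36.3  469.  -248. ]
small_flask t [  43.2  618.  -238. ]
small_flask s [  40.3  617.  -244. ]
```

View pics/z2.png

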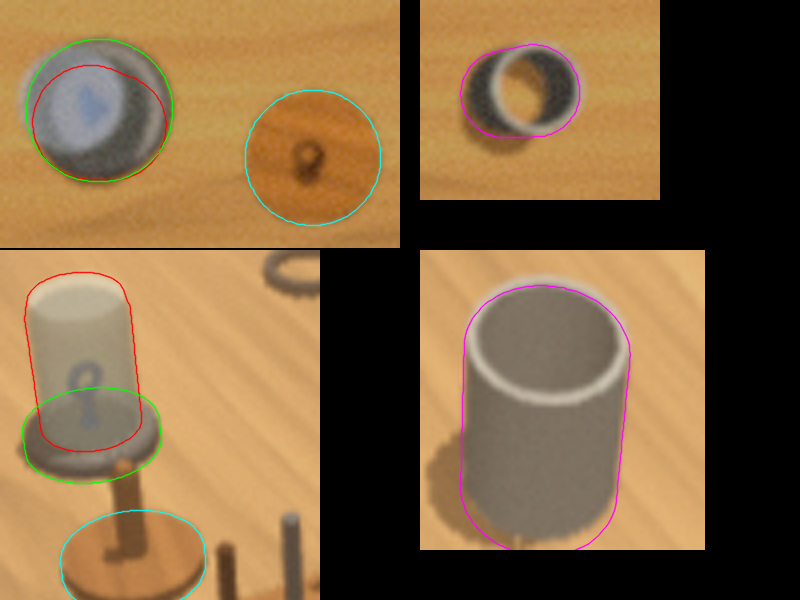

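```bash
cat >> h.py <<'E'
QA=[0,.70710678,.70710678,0]; QB=[0,-.70710678,.70710678,0]
E
python3 - <<'E'
from station import manip as m
from h import *; import pickle
t,s=pickle.load(open("p0.pkl","rb"))
print(ray(t,(428.6,227.4),70),m.current_ft_force())
for Q in(QA,QB):
    print([None if (j:=m.solve_ik(p,Q)) is None else np.round(j,2) for p in([489.5,215,53],[489.5,215,180],[460,89,49],[472,-244,26],[472,-244,220],[489.5,215,94])])
E
```

```text
[ 471.51506838 -242.24734443   70.        ] [ 0.251634    0.33984215 -0.93467707]
[array([-0.41,  0.51, -0.07,  1.97,  0.05,  0.66, -0.51]), array([-0.39,  0.32, -0.09,  1.9 ,  0.03,  0.93, -0.49]), array([-0.25,  0.43,  0.  ,  2.13, -0.  ,  0.58, -0.25]), array([-0.04,  0.63,  0.6 ,  2.01, -0.56,  0.67,  0.92]), array([-0.01,  0.29,  0.53,  1.88, -0.17,  1.01,  0.59]), array([-0.41,  0.44, -0.07,  1.96,  0.04,  0.75, -0.5 ])]
[array([ 0.04,  0.6 , -0.64,  1.96,  0.51,  0.75,  2.24]), array([ 0.07,  0.39, -0.66,  1.88,  0.29,  0.97,  2.43]), array([ 0.23,  0.49, -0.57,  2.12,  0.44,  0.64,  2.5 ]), array([-0.38,  0.93,  1.13,  2.02, -1.07,  0.97, -1.82]), array([-0.55,  0.64,  1.36,  1.9 , -0.68,  1.19, -2.08]), array([ 0.06,  0.53, -0.66,  1.94,  0.44,  0.82,  2.31])]
```

```bash
python3 - <<'E'
from station import manip as m
from h import *
m.move_to([489.5,215,190],QA)
print(m.current_tool_pos(),m.current_ft_force())
print("hit",m.line_to([489.5,215,53],feed=100,contact_N=8), m.current_tool_pos())
m.clamp(); m.sleep(.3)
print(m.current_width(),m.current_grip_force(),m.current_ft_force(),m.current_time())
for n,b in(("top",(190,180,310,260)),("side",(225,120,325,220))):
    p=m.get_image(n); cv2.imwrite(f"pics/g_{n}.png",crop(p["color"],b,5)[:,:,::-1])
E
```

```text
[489.03114918 216.93632781 190.10361774] [-0.18000774  0.40947418 -0.14037301]
hit False [490.02730202 215.25192573  53.63670447]
0.6794845056181222 30.000490502861794 [ 2.52008715 -0.01197988  2.81266592] 6.0667
```

View pics/g_side.png

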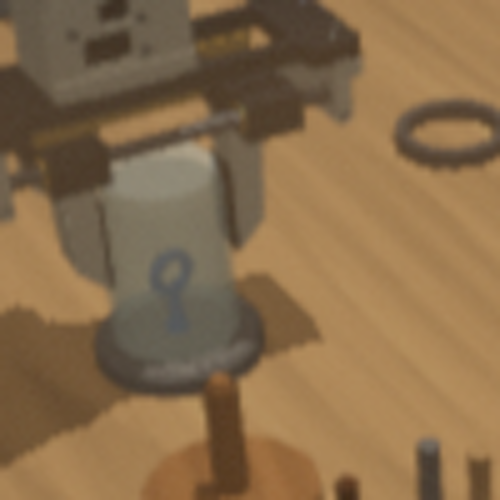

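The side crop shows the fingers either side of the glass (crop x≈110–230). It is upright over the centred wax ring, and the 62.5 mm opening matches the glass, so I'll lift and carry it.

```bash
python3 - <<'E'
from station import manip as m
from h import *
m.line_to([489.5,215,58],feed=20); print(m.current_ft_force(),m.current_width())
m.line_to([489.5,215,165],feed=80)
m.line_to([460,89,165],feed=80); m.sleep(.4)
print(m.current_tool_pos(),m.current_width(),m.current_ft_force(),m.current_time())
a=np.zeros((500,800,3),np.uint8)
for i,(n,b) in enumerate((("top",(200,180,320,280)),("side",(225,100,315,225)))):
    p=m.get_image(n); c=crop(p["color"],b,4 if i else 3)[:,:,::-1]; a[:c.shape[0],400*i:400*i+c.shape[1]]=c[:, :400]
cv2.imwrite("pics/c1.png",a)
E
```

```text
[ 0.30439693 -0.36088115 -1.09648666] 0.6805523530905957
[460.00689844  89.09224337 164.98865801] 0.6797452406844132 [-0.64247215 -0.33370974 -1.66828753] 10.225
```

View pics/c1.png

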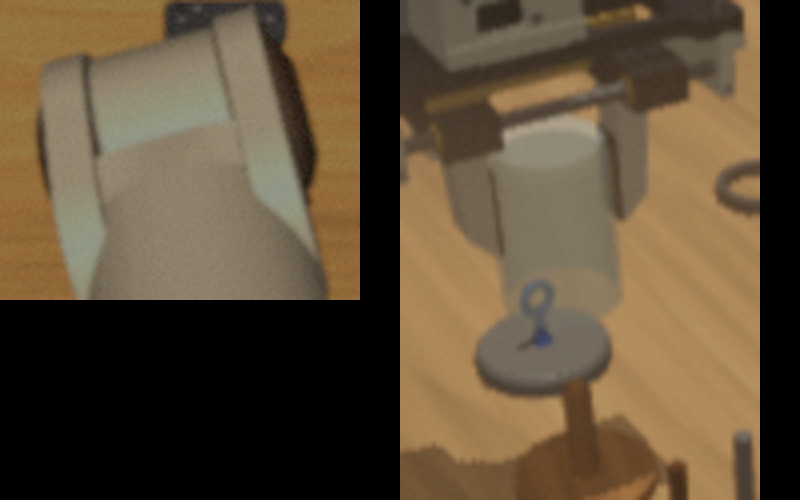

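The glass is held upright at crop (550,220). The wax is intact on its base and the peg is below at crop (580,420). I'll lower it onto the peg.

```bash
python3 - <<'E'
from station import manip as m
from h import *
print(m.line_to([460,89,56],feed=60,contact_N=6), m.current_tool_pos()); m.sleep(.3)
print(m.current_ft_force())
print(m.line_to([460,89,46],feed=12,contact_N=4), m.current_tool_pos(),m.current_ft_force())
p=m.get_image("side"); cv2.imwrite("pics/c2.png",crop(p["color"],(225,130,325,240),5)[:,:,::-1]); print(m.current_width(),m.current_time())
E
```

```text
False [460.23693823  89.05696267  56.27628817]
[-0.66388005  1.12882975 -2.21675331]
True [459.96384742  88.97406728  49.18914084] [-0.51151244  0.14383891  4.94636426]
0.6833505618500728 13.2333
```

View pics/c2.png

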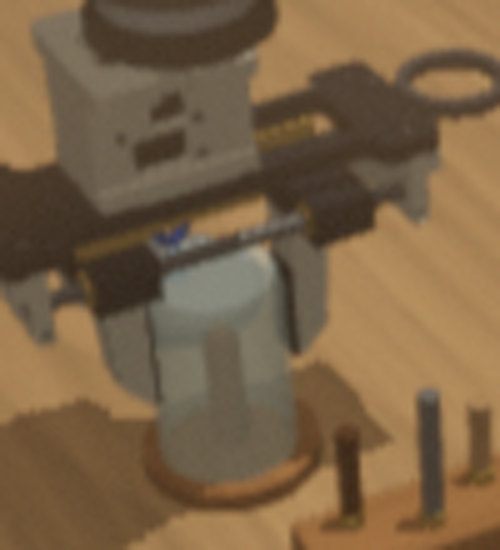

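The glass rests on the foot with the peg inside it, and contact came at the expected height. I'll release, then grasp the flask.

```bash
python3 - <<'E'
from station import manip as m
from h import *
import pickle
m.let_go(); m.sleep(.3)
m.line_to([460,89,210],feed=100)
m.line_to([471.5,-243.5,210],feed=180)
t=m.get_image("top");s=m.get_image("side"); pickle.dump((t,s),open("p1.pkl","wb"))
print("hit",m.line_to([471.5,-243.5,26],feed=100,contact_N=8),m.current_tool_pos())
m.clamp(); m.sleep(.4)
print(m.current_width()*92,m.current_grip_force(),m.current_tool_pos(),m.current_ft_force(),m.current_time())
s2=m.get_image("side"); pickle.dump(s2,open("p2.pkl","wb"))
for n,p,g in(("base",t,(489,215)),("base",s,(489,215))):
    print(np.round(edgefit(p,lambda x,y:shape(n,x,y),g,8),1))
a=np.zeros((600,800,3),np.uint8)
for p,b,k,(x,y) in((t,(195,190,305,260),4,(0,0)),(s,(235,140,335,240),3,(0,290)),(s2,(310,220,420,350),3,(450,0))):
    im=cv2.convertScaleAbs(crop(p["color"],b,k)[:,:,::-1],alpha=1.3); a[y:y+im.shape[0],x:x+im.shape[1]]=im
cv2.imwrite("pics/c3.png",a)
E
```

```text
hit False [ 471.9079686  -243.70044675   26.50898325]
50.316459171048564 29.995747282300727 [ 471.67658153 -243.5708552    26.06386908] [ 1.41119133 -0.61184831 -0.83238357] 21.2
[ 38.8 490.  215. ]
[ 28.8 489.  213. ]
```

View pics/c3.png

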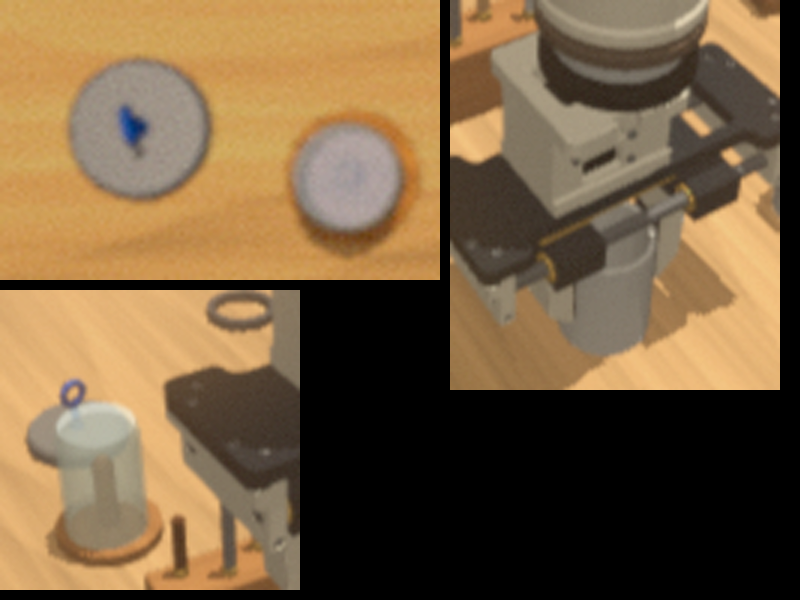

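```bash
python3 - <<'E'
from h import *; import pickle
s=pickle.load(open("p2.pkl","rb")); t0,s0=pickle.load(open("p0.pkl","rb"))
b=(325,265,400,350);k=5; ims=[]
for p in(s0,s):
    im=cv2.convertScaleAbs(crop(p["color"],b,k)[:,:,::-1],alpha=1.5)
    for x,y,c in((471.7,-243.6,(0,0,255)),(471.7,-235,(0,255,0)),(471.7,-252,(255,0,0))):
        draw(im,p,b,k,x,y,[(0,52),(70,52)],c)
    ims.append(im)
cv2.imwrite("pics/c4.png",np.hstack(ims))
E
```

```text
(no output)
```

View pics/c4.png

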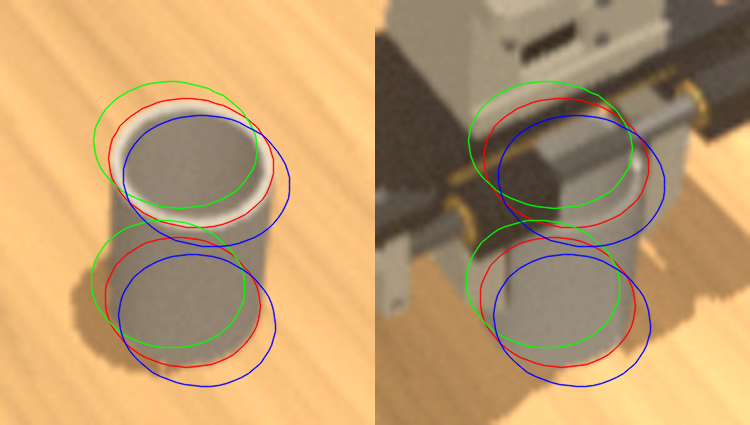

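Red (the assumed centre) fits the flask to within about 1 px before and after gripping, with its foot at pixel ≈(362,325). The grasp is centred, so I'll carry it over the rack.

```bash
python3 - <<'E'
from station import manip as m
from h import *; import pickle
m.line_to([471.7,-243.6,40],feed=40); m.sleep(.2); print(m.current_ft_force(),m.current_width()*92)
m.line_to([471.7,-243.6,225],feed=100)
m.line_to([489.5,214.5,225],feed=130)
m.line_to([489.5,214.5,120],feed=70); m.sleep(.5)
print(m.current_width()*92,m.current_tool_pos(),m.current_tcp_rot(),m.current_time())
s=m.get_image("side"); pickle.dump(s,open("p3.pkl","wb"))
b=(225,95,315,215);k=5; im=cv2.convertScaleAbs(crop(s["color"],b,k)[:,:,::-1],alpha=1.5)
zb=120-26.06
draw(im,s,b,k,489.5,214.5,[(zb,52),(zb+70,52),(14,84)],(0,0,255))
cv2.imwrite("pics/c5.png",im)
E
```

```text
[-0.29899408 -0.43281564 -1.19800533] 50.29584544693627
50.5862388208659 [489.51217698 214.50447593 120.02404241] [-5.00752495e-04  7.07089187e-01  7.07123711e-01 -8.29082632e-04] 29.775
```

View pics/c5.png

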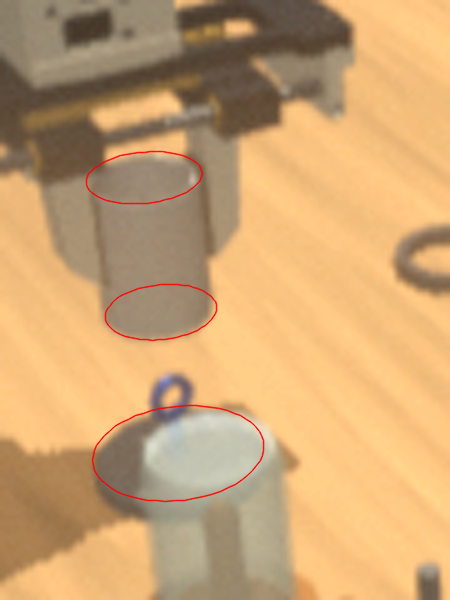

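```bash
python3 - <<'E'
from station import manip as m
from h import *; import pickle
s=pickle.load(open("p3.pkl","rb")); im=s["color"].astype(float)
print([(d["p"],np.round(d["bbox"],1)) for n in("wax","flask","wax_top") for d in m.boxes_of(m.get_image("side"),n)[:2]])
rb=im[:,:,0]-im[:,:,2]
M=rb[165:185,250:270]<-8; v,u=np.nonzero(M); v+=165;u+=250
print("blue",u.min(),u.max(),v.min(),v.max(),"ring c",(u[v<180].min()+u[v<180].max())/2)
c,si=np.array([489.5,214.5]),12.5
a=np.linspace(0,6.28,60)
print("ring pred top",proj(s,[*c,58]),"ctr",proj(s,[*c,45.5]))
np.set_printoptions(linewidth=250)
print("rows 150,154 r-b", [rb[r,240:275].astype(int) for r in(148,152)])
print("col 255..258", [rb[150:172,cc].astype(int) for cc in(254,256,258)])
zb=120-26.06
H=lambda x,y:contour(proj(s,cyl(x,y,zb,zb+70,52)))[0]
h=H(*c); 
for r in(148,152):
    q=h[abs(h[:,1]-r)<1.5]; print(r,q[:,0].min(),q[:,0].max())
print("bottom",h[:,1].max(), [h[abs(h[:,0]-cc)<1.5][:,1].max() for cc in(254,256,258)])
# image jacobian
for z in(zb,45.5): print("J",proj(s,[[c[0]+10,c[1],z],[c[0],c[1]+10,z],[*c,z+10]])-proj(s,[*c,z]))
cv2.imwrite("pics/c6.png",crop(s["color"],(235,135,285,205),8)[:,:,::-1])
E
```

```text
[(0.61, array([256.5, 175.7, 260.6, 180.6])), (0.66, array([243.1, 126.6, 265.8, 160.4])), (0.3, array([256.1, 167. , 265.4, 181.5])), (0.37, array([253.7, 169.3, 264.1, 181.3]))]
blue 257 261 171 177 ring c 259.0
ring pred top [[258.34703506 169.74028561]] ctr [[258.89630177 174.11422996]]
rows 150,154 r-b [array([38, 36, 36, 36, 35, 35, 32, 31, 31, 31, 31, 30, 31, 30, 30, 29, 30, 30, 31, 30, 31, 31, 29, 31, 31, 33, 48, 77, 81, 80, 80, 81, 81, 80, 81]), array([78, 78, 78, 72, 60, 41, 33, 31, 30, 30, 31, 30, 29, 30, 30, 29, 30, 29, 31, 30, 30, 31, 32, 31, 31, 31, 39, 68, 79, 83, 83, 81, 81, 82, 82])]
col 255..258 [array([30, 31, 30, 29, 28, 29, 30, 30, 29, 28, 28, 30, 40, 65, 79, 78, 80, 80, 81, 82, 82, 80]), array([31, 30, 30, 30, 30, 31, 29, 29, 28, 29, 29, 29, 45, 71, 81, 81, 80, 81, 80, 80, 65, 28]), array([ 29,  29,  31,  31,  29,  28,  29,  30,  29,  29,  28,  30,  46,  70,  81,  82,  81,  82,  79,  56,  -2, -32])]
148 243.99619414702173 267.07777273308983
152 244.57535119171766 267.511999311802
bottom 162.50301380563204 [np.float64(162.50301380563204), np.float64(162.50301380563204), np.float64(162.41269908221116)]
J [[ 3.90957493 -1.14068958]
 [-1.67035848 -1.80214609]
 [-0.4646313  -3.69997198]]
J [[ 3.79109861 -1.17953432]
 [-1.6390144  -1.87390633]
 [-0.43877137 -3.49404309]]
```

View pics/c6.png

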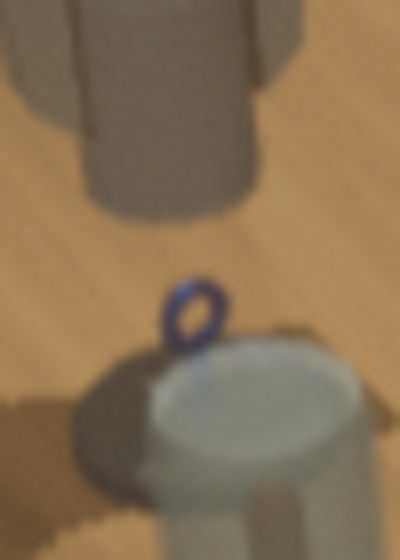

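The ring sits at pixel (258.9,174.1), exactly as predicted. The flask's lower end is about 0.6 px left, or roughly 1 mm. I'll correct that and lower to 10 mm above the ring.

```bash
python3 - <<'E'
from station import manip as m
from h import *
P=[490.3,213.5]
m.line_to([*P,120],feed=20)
print(m.line_to([*P,94.5],feed=25,contact_N=6)); m.sleep(1)
print(m.current_tool_pos(),m.current_tcp_rot(),m.current_width()*92,m.current_ft_force(),m.current_time())
s=m.get_image("side"); b=(225,95,325,215);k=5
im=cv2.convertScaleAbs(crop(s["color"],b,k)[:,:,::-1],alpha=1.5)
draw(im,s,b,k,*P,[(68.4,52)],(0,0,255)); cv2.imwrite("pics/c7.png",im)
E
```

```text
False
[490.31786003 213.51979297  94.51830431] [-5.07016598e-04  7.07081283e-01  7.07131620e-01 -8.21369308e-04] 50.64636963540211 [-0.59350459 -0.25235346 -2.52965547] 32.5417
```

View pics/c7.png

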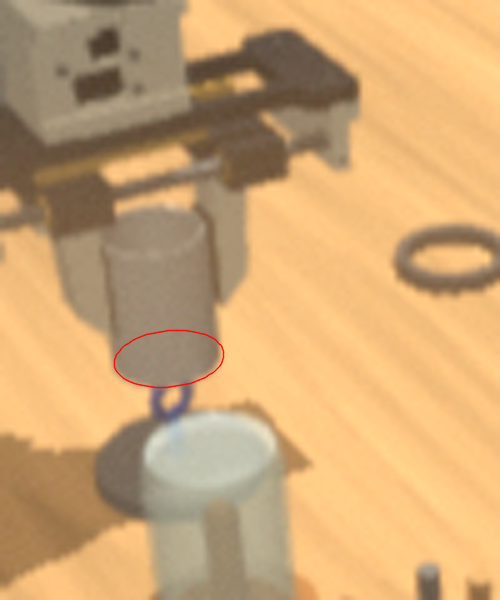

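The flask hovers upright with its lower end at crop ≈(166,358), over the ring at (171,400). The glass is still on its peg.

```bash
python3 -c "
from station import manip as m
print(m.hand_in())"
```

```text
the job is handed in; nothing more can be done
None
```

The glass stands upside down over the peg. The larger tube is held upright about 10 mm above the wax ring, centred to within about 1–2 mm as measured from the side camera; the job is handed in at about 33 s, and I saw no contact with the wax or the rack.

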